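# Lock the slide carrier under the air gun and blow it dry at full flow

## Robot

A 6-joint arm with a two-finger parallel gripper is mounted at the origin on the work surface. World frame = base frame: x ahead of the robot, y to its left, z up, the work surface at z = 0. Lengths are in m, angles in degrees, forces in N, time in s.
With the tool pointing down it reaches from about 0.25 to 0.85 m from the base axis. Payload 12.5 kg.
Tool frame: the origin (TCP) lies midway between the tips of the shut fingers; the grasp point (between the pads) lies 19 mm behind it; y points along the fingers, z is the direction in which the jaws open and shut, and the axes are right-handed (so a half turn about y gives the same grasp; the last joint's range is limited). The gripper opens to 93 mm and grips with 3 to 60 N. Pads are 15 mm wide; open, the fingers measure 128 mm over their backs; the gripper's body (75 mm by 188 mm) begins 65 mm behind the grasp point.
Start: joints at [64.824, 20.094, 94.641, -0, 65.266, -4.847], TCP at [0.191, 0.516, 0.219] pointing down, gripper open.
Joint ranges: [-157.81, 157.81], [-45, 120.19], [0.68, 151.7], [-89.99, 269.99], [4.06, 180], [-164.3, 164.3]. Speed limits (degrees/s): [127.2, 127.2, 159.86, 180, 180, 180].

## Interface

Orientations are given as [roll, pitch, yaw] about the fixed x, y, z axes, in that order (R = Rz(yaw) Ry(pitch) Rx(roll)).
In Python, from rig import manip, viewer gives the robot as it stands.
- The arm moves only by the tool move_arm, never from a script. Its argument "steps" is a list of rows, each an object with "slide": the shift along the tool's x, y, z in mm, a list of three; "twist": the turn, a rotation vector about the tool's x, y, z in rad, a list of three; "claw": the closure, from -1 (fully open) to 1 (shut). In form: [{"slide": [tx, ty, tz], "twist": [wx, wy, wz], "claw": claw}, ...]. A call has 1 to 8 rows; each row is the pose to reach, as a shift and turn from the pose commanded when the call began, along the tool's axes at that moment; what a row does not reach only later rows make up. A row lasts 1/10 s, in which the tool goes at most 50 mm and 8.59 degrees, less where a joint would pass 70% of its speed; a pose out of reach is approached as far as the arm can. A call with a gripper value outside its range is refused whole. The fingers move at their own pace and stop on an object; "squeeze" is the grip in N (left out, the last holds). Time passes only in rows, so rows that repeat a pose let the fingers close. It gives the time, the measured TCP pose, the force and the opening at its end, in the units of the state.
- manip.read_state(): the state, without advancing time (a new reading comes with each control period).
- viewer.get_image(name): name is "side" or "top"; returns (picture, depth): 400x640x3 uint8, red, green, blue; 400x640 float32, m along the optical axis (not along the pixel's ray), 0 where there is no reading.
- viewer.calibration(name): a dict with "camera_matrix" (3x3 intrinsics, pixels), "R" (3x3) and "t" (3): a world point X has camera coordinates R X + t. Camera axes: x right, y down, z forward; pixel columns grow to the right and rows downward; lengths in m; the calibration is good to about 2 mm. A picture is of the moment at which its call begins. calibration takes no time and is no camera call.
- manip.close_job(): hands the job in, once; it reports no verdict.
The state is a dict: "time_s": time; "joints": joint angles; "qd": joint speeds; "joint_torque": joint torques, N m; "tool_pos": TCP position; "eef_rot": TCP orientation; "ft_force": force on the tool from outside, world axes, zero at the start; "moment": the same for the moment, N m; "finger_gap": finger opening in m.
Only numpy, scipy, OpenCV 4.12 (cv2) and the standard library are available. Lean on these libraries where they do the work, as an engineer would, in place of code of your own. Each camera call takes 0.05 s, during which the arm holds its last target.

## Task

Get the slide carrier ready and blow it dry: set the large end of its keyhole down over the headed stud on the drying station, then slide the carrier toward the near edge of the station until the stud is fully home in the narrow end of the slot. Let go of the carrier, then press the air gun's trigger past its first pressure point well into the second stage (full flow), keep it there for two seconds and let the trigger come all the way back up. The carrier must stay locked and flat, and the beaker, jar and tip rack must be left where they are.

Things in the scene. Friction and masses are not known exactly. Their poses are not given: they have to be found in the camera images.
- carrier_handle (a point): Centre of the slide carrier's grip fin: upright white plastic, 12 mm thick along the carrier's x, 50 mm along y, 50 mm high. Its top is 56 mm and this point 31 mm above the plate's underside. Axes: x along the plate towards its keyhole end, y across, z up. In this frame the plate reaches x -70 to +80, y -42 to +42 mm.
- carrier: The slide carrier: loose aluminium plate 150 x 84 x 6 mm, about 0.25 kg, flat on the bench left or right of the station, with two glass slides, a keyhole slot through it near one end and an upright white grip fin. Origin: middle of its underside, axes as carrier_handle (which is at x -15, z 31 mm here).
- key_large (a point): Centre of the large end of the carrier's keyhole, an eight-sided hole 24 mm across, 3 mm above the plate's underside (half its thickness). It lies 41 mm in +x of and 28 mm below carrier_handle. Axes as the carrier's.
- key_small (a point): Where the stud's neck sits when fully home in the narrow end of the keyhole, 3 mm above the plate's underside. The slot, 11 mm wide, runs from the large end in the carrier's +x, 24 mm from centre to centre, and ends 3.5 mm beyond this point. 65 mm in +x of carrier_handle. Axes as the carrier's.
- station: The drying station, fixed: steel base plate 210 (x) x 290 (y) x 10 mm on the bench (bench top = height 0), with a headed stud and an air gun on it. Origin: centre of the base's underside. x away from the robot, y left, z up, turned by at most 0.25 rad. The gun lies along y at x -45, from y -25 (nozzle tip) to +156 mm, nowhere higher than 0.125 m.
- stud (a point): On the axis of the headed stud, 3 mm above the base's top: key_large, then key_small, meets it when the plate lies flat on the base. Neck 7 mm in diameter; round head 17 mm in diameter, its underside 9 mm and top 14 mm above the base's top. Axes as the station's. To lock, the carrier, its x along the station's x, is slid 24 mm in the station's -x.
- trigger_pad (a point): Pressing point on top of the gun's trigger: an aluminium lever 26 mm wide, 112 mm long, hinged at its nozzle end, free end to the station's +y and 0.3 rad raised at rest. The point is 20 mm from the free end. Pressed straight down it springs back; the first stage takes about 12 mm, the second 9 mm more to a firm stop. Axes at rest: as the station's.
- trigger_first (a joint): First stage of the trigger, rad: 0 at rest, 0.13 when taken up to the pressure point (rises from about 2 to 4 N at trigger_pad).
- trigger_second (a joint): Second stage of the trigger, rad, which comes after the first: 0 until the pressure point is overcome (about 8 N at trigger_pad), 0.10 at the firm end stop (about 11 N). Full flow is the upper half of this range.
- beaker: Loose clear plastic beaker, 76 mm in diameter, 100 mm high, on the side of the station where the carrier is not. Origin at the centre of its underside. To be left alone.
- jar: Loose amber glass jar, 56 mm in diameter, 75 mm high, beyond the station. Origin at the centre of its underside. To be left alone.
- tip_rack: Loose grey pipette tip rack, 80 x 120 x 49 mm, beyond the station. Origin at the centre of its underside. To be left alone.
Mind the look-alikes: they are no part of the job. What is shaped like the carrier but green or pink is not meant.

How it is judged:
By the outcome, as a careful person would: the job done as asked, in the order asked, and still so for the second after the job is handed in, with the robot touching nothing.
It also fails if it takes over 67 s, if anything falls off the work surface, if the arm or the gripper's body presses on something with over 40 N, if the wrist force passes 120 N, or if a joint passes its speed limit or range.

## Working session

There is one attempt and no reset: what is moved stays moved. The work goes in short steps, Python scripts to look and compute and a tool call to move; the robot and the scene stay as the last step left them, time stands still between calls to the robot, and variables do not carry over. Pictures are saved under pics/ and viewed, and the job is handed in when it is done.

Besides the shell and the picture viewer there is one more tool, called as name([rows], argument=value, ...), one row to a line, values as JSON. move_arm: Moves the arm, as the interface text tells. Its arguments: {"type":"object","properties":{"steps":{"type":"array"},"squeeze":{"type":"number"}},"required":["steps"]}

```bash
ls; mkdir -p pics; python3 - <<'E'
from rig import manip, viewer
import cv2, numpy as np
print(manip.read_state())
for n in ("side","top"):
    im,d=viewer.get_image(n); cv2.imwrite(f"pics/{n}0.png",im[:,:,::-1]); np.save(f"{n}0.npy",d); np.save(f"{n}0im.npy",im)
    print(viewer.calibration(n))
E
```

```text
pics
{'time_s': 0.0, 'joints': array([ 6.48256552e+01,  2.01227625e+01,  9.46760310e+01,  1.24357441e-04,
        6.52666867e+01, -4.84623341e+00]), 'qd': array([ 0.00122339, -0.05448433, -0.01687215,  0.07259911, -0.02880446,
        0.00528619]), 'joint_torque': array([ 1.21098714e-03, -4.97329116e+01, -2.85253501e+01,  6.98574423e-02,
        2.57550320e-02, -1.13343488e-04]), 'tool_pos': array([0.19088842, 0.51544731, 0.21812259]), 'eef_rot': array([-9.00652365e+01,  5.64437395e-03, -2.03281667e+01]), 'ft_force': array([ 0.36725439, -0.09488162,  0.80795612]), 'moment': array([-0.0210609 , -0.0332712 , -0.04316932]), 'finger_gap': 0.09285413521771152}
{'camera_matrix': array([[377.32964324,   0.        , 314.72873486],
       [  0.        , 377.32964324, 197.4689444 ],
       [  0.        ,   0.        ,   1.        ]]), 'R': array([[ 0.7127511 , -0.70133775, -0.01054668],
       [-0.53676079, -0.53569324, -0.65185935],
       [ 0.45152378,  0.47027451, -0.75826655]]), 't': array([-0.45002016,  0.3475545 ,  0.78868307])}
{'camera_matrix': array([[505.48710848,   0.        , 311.81339151],
       [  0.        , 505.48710848, 192.90218227],
       [  0.        ,   0.        ,   1.        ]]), 'R': array([[-0.00614497, -0.99995471,  0.00726738],
       [-0.99314489,  0.00525446, -0.11677165],
       [ 0.11672817, -0.00793512, -0.9931322 ]]), 't': array([-0.06280668,  0.60824613,  1.40157834])}
```

View pics/top0.png

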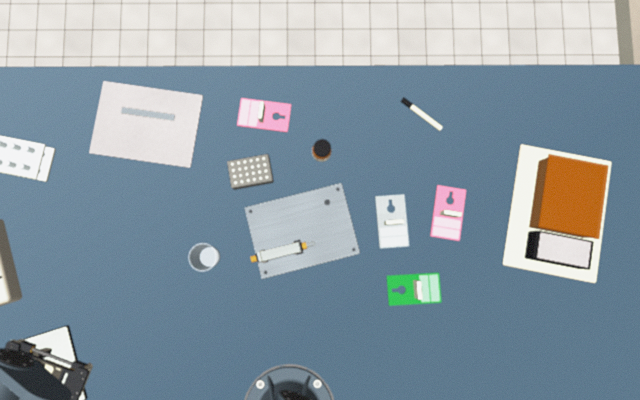

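View pics/side0.png

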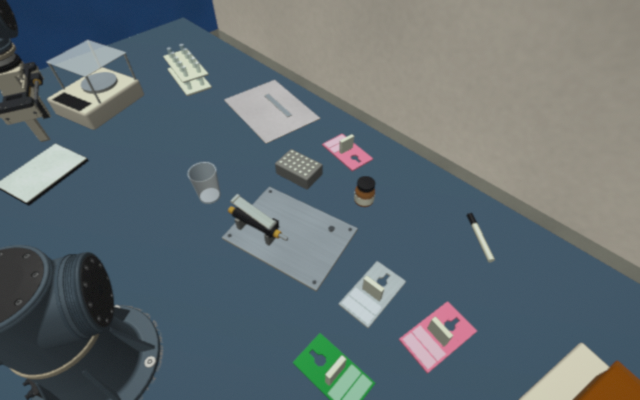

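Candidates in the top picture: aluminium carrier (392,221), pink ones (449,212) and (264,115), and a green one (413,289). I choose the bare aluminium one and check it in a crop.

```bash
python3 - <<'E'
import cv2, numpy as np
t=cv2.imread("pics/top0.png"); s=cv2.imread("pics/side0.png")
a=cv2.resize(t[180:285,235:425],None,fx=4,fy=4,interpolation=cv2.INTER_CUBIC); cv2.imwrite("pics/tc.png",a)
a=cv2.resize(s[180:340,215:415],None,fx=3.7,fy=3.7,interpolation=cv2.INTER_CUBIC); cv2.imwrite("pics/sc.png",a)
E
```

```text
(no output)
```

View pics/tc.png

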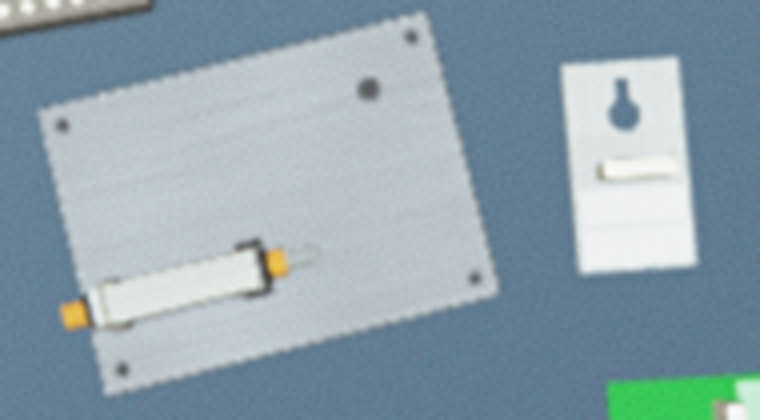

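View pics/sc.png

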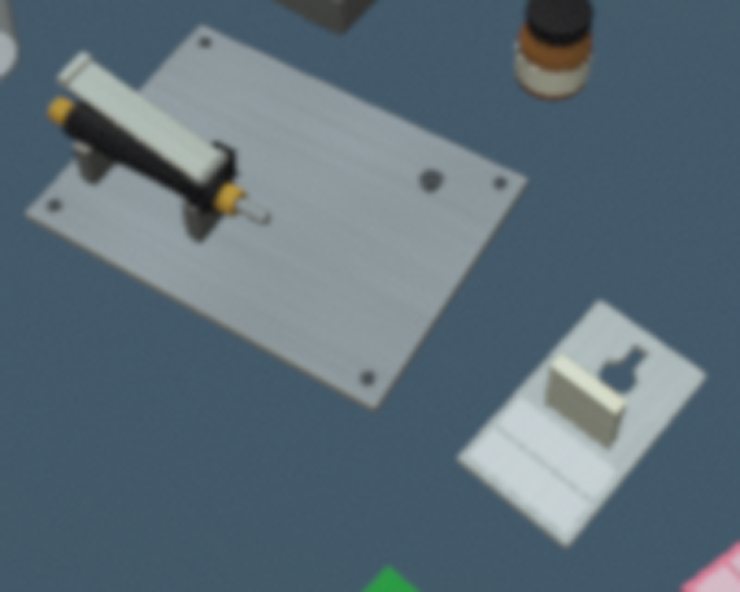

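The crop confirms it: a grey aluminium plate with two glass slides, a white fin at about (394,222), and a keyhole pointing away from the robot (large end about (391,208)). The stud is at about (327,202), and the gun's trigger runs from (262,255) to (300,247).

```bash
cat > h.py <<'E'
import numpy as np, cv2
from rig import manip, viewer
from scipy.optimize import least_squares
C={n:viewer.calibration(n) for n in("side","top")}
def proj(n,X):
    c=C[n]; p=np.atleast_2d(X)@c["R"].T+c["t"]; p=p@c["camera_matrix"].T; return p[:,:2]/p[:,2:]
def ray(n,uv,z):
    c=C[n]; d=c["R"].T@np.linalg.solve(c["camera_matrix"],[uv[0],uv[1],1]); o=-c["R"].T@c["t"]; return o+d*(z-o[2])/d[2]
def tri(uvs):
    f=lambda X:np.concatenate([proj(n,X)[0]-uv for n,uv in uvs]); r=least_squares(f,[.5,0,.05]); return r.x,r.fun
def pose(p,L): c,s=np.cos(p[2]),np.sin(p[2]); L=np.atleast_2d(L); return np.c_[p[0]+c*L[:,0]-s*L[:,1],p[1]+s*L[:,0]+c*L[:,1],L[:,2]]
def fit(L,obs,p0):
    f=lambda p:np.concatenate([(proj(n,pose(p,L))-o).ravel() for n,o in obs])
    r=least_squares(f,p0,loss="soft_l1"); return r.x,f(r.x)
tc=lambda a:(np.array(a,float)+.5)/4-.5+[235,180]
sc=lambda a:(np.array(a,float)+.5)/3.7-.5+[215,180]
E
python3 - <<'E'
from h import *
np.set_printoptions(precision=4,suppress=True)
def rect(x0,x1,y0,y1,z): return np.array([[x1,y1,z],[x1,y0,z],[x0,y0,z],[x0,y1,z]])
S=rect(-.105,.105,-.145,.145,.01); K=rect(-.075,.075,-.042,.042,.006)
st=tc([(40,110),(427,12),(497,293),(106,394)]); ss=sc([(202,25),(528,180),(375,409),(25,213)])
kt=tc([(561,64),(679,57),(696,264),(580,273)]); ks=sc([(600,300),(706,375),(567,547),(457,458)])
for L,t,s in((S,st,ss),(K,kt,ks)):
    for obs in([("top",t),("side",s)],[("top",t)],[("side",s)]):
        p,r=fit(L,obs,[.5,0,.1]); print(p,np.round(r,1))
    print(np.array([ray("top",u,L[0,2]) for u in t])[:,:2].tolist())
for z in(.024,.0215): print("stud",ray("top",tc((368,89)),z),ray("side",sc((431,180)),z))
print("large",ray("top",tc((624,114)),.004),ray("side",sc((619,376)),.004))
print("fin top c",tri([("top",tc((641,166))),("side",sc((588,383)))]))
print("lever ends: hinge",tri([("top",tc((255,268))),("side",sc((213,162)))]),"free",tri([("top",tc((96,306))),("side",sc((75,68)))]))
E
```

```text
[ 0.5033 -0.0376  0.2397] [-0.3 -0.1  0.3  0.3  1.2  0.7  0.2  0.5 -0.2 -0.6  0.3 -0.6  0.1 -0.3
 -0.1 -0.6]
[ 0.5043 -0.0366  0.2407] [-0.6 -0.4 -0.  -0.1  0.9  0.3 -0.1  0.2]
[ 0.5023 -0.0386  0.2392] [-0.2 -0.3  0.4 -0.1  0.   0.3 -0.2 -0.1]
[[0.5706577062437747, 0.12745966575643888], [0.6405064095166814, -0.15250545893035433], [0.43766878067058346, -0.19990102576581595], [0.36824987467780396, 0.07880361739190211]]
[ 0.5281 -0.2981  0.0634] [ 0.7  0.7 -0.1  0.5  0.4  0.5  0.3  0.3  0.  -0.4  0.2 -0.4  0.  -0.7
  0.2 -0.6]
[ 0.5296 -0.2972  0.062 ] [ 0.4  0.2 -0.4  0.   0.1  0.  -0.1 -0.2]
[ 0.5269 -0.2988  0.0644] [-0.1  0.1  0.1  0.  -0.  -0.1  0.1  0. ]
[[0.602456856694046, -0.24960604181177617], [0.6071169194553458, -0.3355304034881659], [0.45745741156114755, -0.3436298619509495], [0.45154088395232905, -0.2601210122150327]]
stud [ 0.5832 -0.1086  0.024 ] [ 0.5811 -0.1121  0.024 ]
stud [ 0.5834 -0.1087  0.0215] [ 0.5825 -0.1109  0.0215]
large [ 0.566  -0.2948  0.004 ] [ 0.5653 -0.2962  0.004 ]
fin top c (array([ 0.525 , -0.2978,  0.0505]), array([-0.1419,  0.1493,  0.1632, -0.0189]))
lever ends: hinge (array([ 0.4569, -0.0294,  0.084 ]), array([ 0.3085, -0.4784, -0.5024,  0.0814])) free (array([0.431 , 0.0762, 0.1136]), array([ 0.0155, -0.0276, -0.0288,  0.0051]))
```

```bash
python3 - <<'E'
from h import *
np.set_printoptions(precision=4,suppress=True)
# dark-weighted centroids, both views
def cen(n,u,v,r,bgpct=60):
    g=cv2.cvtColor(np.load(f"{n}0im.npy"),cv2.COLOR_RGB2GRAY).astype(float)
    u,v=int(u),int(v); p=g[v-r:v+r+1,u-r:u+r+1]; bg=np.percentile(p,bgpct)
    w=np.clip(bg-12-p,0,None); y,x=np.mgrid[-r:r+1,-r:r+1]
    return np.array([u+(w*x).sum()/w.sum(),v+(w*y).sum()/w.sum()])
for n,st,lg in(("top",tc((368,89)),tc((624,114))),("side",sc((431,180)),sc((619,376)))):
    a=cen(n,*np.round(st),5); b=cen(n,*np.round(lg),5)
    print(n,a,st,b,lg,"stud",ray(n,a,.0215)[:2],"hole",ray(n,b,.005)[:2])
print("fin top",ray("top",tc((638,167)),.056),ray("side",sc((588,383)),.056))
P=.24; 
for n,a in(("top",[.5043,-.0366]),("side",[.5023,-.0386])):
    print(n,pose([*a,.24],[[-.045,.0,.1],[-.045,.156,.1]]))
d=np.load("top0.npy")
for u,v in((262,256),(268,254),(275,252),(290,249),(296,247),(392,222),(398,222),(327,202),(391,240)):
    z=d[v,u]; c=C["top"]; print(u,v,c["R"].T@(np.linalg.solve(c["camera_matrix"],[u,v,1])*z-c["t"]))
E
```

```text
top [326.748 201.824] [326.625 201.875] [390.5801 207.696 ] [390.625 208.125] stud [ 0.5836 -0.1091] hole [ 0.5671 -0.2946]
side [331.0496 228.3864] [331.1216 228.2838] [382.3833 280.5098] [381.9324 281.2568] stud [ 0.5821 -0.111 ] hole [ 0.5671 -0.296 ]
fin top [ 0.5244 -0.2952  0.056 ] [ 0.522 -0.299  0.056]
top [[ 0.4606 -0.0473  0.1   ]
 [ 0.4235  0.1042  0.1   ]]
side [[ 0.4586 -0.0493  0.1   ]
 [ 0.4215  0.1022  0.1   ]]
262 256 [0.4312 0.0673 0.1139]
268 254 [0.4364 0.0516 0.1112]
275 252 [0.4415 0.0338 0.0993]
290 249 [ 0.4493 -0.006   0.0886]
296 247 [ 0.4546 -0.0221  0.0861]
392 222 [ 0.5231 -0.2905  0.0483]
398 222 [ 0.5226 -0.306   0.0558]
327 202 [ 0.5826 -0.1096  0.0262]
391 240 [ 0.4739 -0.2938  0.0033]
```

move_arm([
  {"slide":[0,0,0],"twist":[0,0.14,0],"claw":-1},
])

```text
time_s: 0.2
tool_pos: [0.1909, 0.5155, 0.2183]
eef_rot: [-90.0, -0.0, -28.4]
ft_force: [0.3, 0.2, -0.4]
finger_gap: 0.0927
```

```bash
cat > go.py <<'E'
import sys,numpy as np
from rig import manip
from scipy.spatial.transform import Rotation as R
# usage: x y z yaw -> slide mm & twist from current measured pose
x,y,z,yaw=map(float,sys.argv[1:5]); s=manip.read_state()
R0=R.from_euler('xyz',s["eef_rot"],degrees=True); R1=R.from_euler('xyz',[-90,0,yaw],degrees=True)
print(np.round(R0.inv().apply(np.array([x,y,z])-s["tool_pos"])*1000,1),np.round((R0.inv()*R1).as_rotvec(),4),s["ft_force"].round(1),s["tool_pos"].round(4))
E
python3 go.py .523 -.298 .15 -86.4
```

```text
[ 679.    68.8 -557.7] [7.0000e-04 1.0124e+00 5.0000e-04] [ 0.3  0.2 -0.4] [0.1909 0.5155 0.2183]
```

move_arm([
  {"slide":[42,0,-35],"twist":[0,0.063,0],"claw":-1},
  {"slide":[80,0,-65],"twist":[0,0.12,0],"claw":-1},
  {"slide":[118,0,-97],"twist":[0,0.18,0],"claw":-1},
  {"slide":[156,0,-128],"twist":[0,0.24,0],"claw":-1},
  {"slide":[194,0,-159],"twist":[0,0.3,0],"claw":-1},
  {"slide":[232,0,-190],"twist":[0,0.36,0],"claw":-1},
  {"slide":[270,0,-222],"twist":[0,0.42,0],"claw":-1},
  {"slide":[308,0,-253],"twist":[0,0.48,0],"claw":-1},
])

```text
time_s: 1.0
tool_pos: [0.3421, 0.1449, 0.2187]
eef_rot: [-90.0, -0.0, -56.0]
ft_force: [1.3, 0.7, 0.1]
finger_gap: 0.093
```

```bash
python3 go.py .523 -.298 .15 -86.4
```

```text
[468.3  68.7 -97.9] [-3.00e-04  5.31e-01  0.00e+00] [1.3 0.7 0.1] [0.3421 0.1449 0.2187]
```

move_arm([
  {"slide":[47,0,-10],"twist":[0,0.06,0],"claw":-1},
  {"slide":[94,0,-20],"twist":[0,0.12,0],"claw":-1},
  {"slide":[141,0,-30],"twist":[0,0.18,0],"claw":-1},
  {"slide":[188,0,-40],"twist":[0,0.24,0],"claw":-1},
  {"slide":[235,0,-50],"twist":[0,0.3,0],"claw":-1},
  {"slide":[282,0,-60],"twist":[0,0.36,0],"claw":-1},
  {"slide":[329,10,-69],"twist":[0,0.42,0],"claw":-1},
  {"slide":[376,20,-78],"twist":[0,0.48,0],"claw":-1},
])

```text
time_s: 1.8
tool_pos: [0.4889, -0.2103, 0.1983]
eef_rot: [-90.0, -0.0, -83.5]
ft_force: [0.3, 0.8, 0.3]
finger_gap: 0.0933
```

```bash
python3 go.py .523 -.298 .15 -86.4
```

```text
[91.  48.3 24. ] [-0.0003  0.0502  0.0001] [0.3 0.8 0.3] [ 0.4889 -0.2103  0.1983]
```

move_arm([
  {"slide":[45,15,12],"twist":[0,0.05,0],"claw":-1},
  {"slide":[80,30,20],"twist":[0,0.05,0],"claw":-1},
  {"slide":[91,48,24],"twist":[0,0.05,0],"claw":-1},
  {"slide":[91,60,24],"twist":[0,0.05,0],"claw":-1},
  {"slide":[91,60,24],"twist":[0,0.05,0],"claw":-1},
])

```text
time_s: 2.3
tool_pos: [0.5217, -0.2947, 0.1367]
eef_rot: [-90.2, 0.1, -86.2]
ft_force: [0.4, 0.7, 0.1]
finger_gap: 0.0927
```

```bash
python3 go.py .523 -.298 .015 -86.4; python3 - <<'E'
from h import *
for n in("side","top"):
    im,_=viewer.get_image(n); cv2.imwrite(f"pics/{n}1.png",im[:,:,::-1])
s=cv2.imread("pics/side1.png");cv2.imwrite("pics/sc1.png",cv2.resize(s[160:360,250:490],None,fx=3,fy=3,interpolation=cv2.INTER_CUBIC))
E
```

```text
[  3.7 121.7   1.5] [ 0.0031  0.0031 -0.0025] [0.4 0.7 0.1] [ 0.5217 -0.2947  0.1367]
```

View pics/sc1.png

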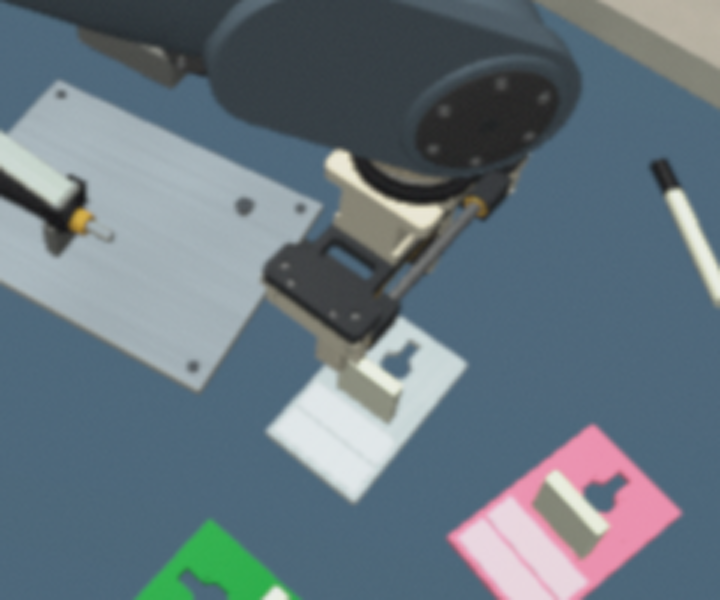

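The open fingers are poised above the aluminium carrier's fin (crop (370,385)) and the keyhole is visible at (397,360). I go down.

move_arm([
  {"slide":[2,40,0],"twist":[0,0,0],"claw":-1},
  {"slide":[2,80,0],"twist":[0,0,0],"claw":-1},
  {"slide":[2,105,0],"twist":[0,0,0],"claw":-1},
  {"slide":[2,117,0],"twist":[0,0,0],"claw":-1},
  {"slide":[2,117,0],"twist":[0,0,0],"claw":-1},
  {"slide":[2,117,0],"twist":[0,0,0],"claw":-1},
])

```text
time_s: 3.0
tool_pos: [0.5238, -0.298, 0.0233]
eef_rot: [-89.9, -0.1, -86.2]
ft_force: [-0.1, 0.2, 0.2]
finger_gap: 0.0931
```

```bash
python3 go.py .523 -.298 .017 -86.4; python3 - <<'E'
from h import *
for n in("side","top"):
    im,_=viewer.get_image(n); cv2.imwrite(f"pics/{n}2.png",im[:,:,::-1])
s=cv2.imread("pics/side2.png");cv2.imwrite("pics/sc2.png",cv2.resize(s[220:360,280:460],None,fx=4,fy=4,interpolation=cv2.INTER_CUBIC))
E
```

```text
[-0.1  6.3 -0.8] [-0.0017  0.0035  0.0013] [-0.1  0.2  0.2] [ 0.5238 -0.298   0.0233]
```

View pics/sc2.png

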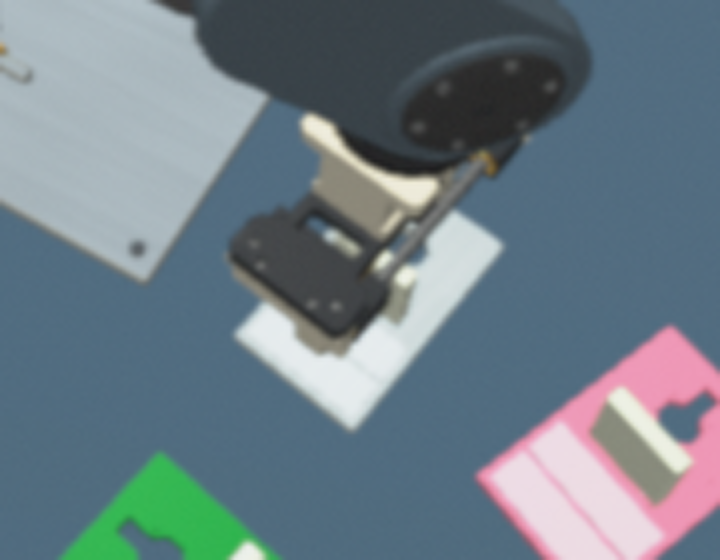

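The fin stands between the fingers. I lower 5 mm and close.

move_arm([
  {"slide":[0,5,0],"twist":[0,0.003,0],"claw":-1},
  {"slide":[0,5,0],"twist":[0,0.003,0],"claw":1},
  {"slide":[0,5,0],"twist":[0,0.003,0],"claw":1},
  {"slide":[0,5,0],"twist":[0,0.003,0],"claw":1},
  {"slide":[0,5,0],"twist":[0,0.003,0],"claw":1},
  {"slide":[0,5,0],"twist":[0,0.003,0],"claw":1},
  {"slide":[0,5,0],"twist":[0,0.003,0],"claw":1},
  {"slide":[0,5,0],"twist":[0,0.003,0],"claw":1},
], squeeze=12)

```text
time_s: 3.9
tool_pos: [0.523, -0.2977, 0.0166]
eef_rot: [-90.0, -0.0, -86.4]
ft_force: [1.8, -0.9, 0.0]
finger_gap: 0.0417
```

move_arm([
  {"slide":[0,0,0],"twist":[0,0,0],"claw":1},
  {"slide":[0,0,0],"twist":[0,0,0],"claw":1},
  {"slide":[0,0,0],"twist":[0,0,0],"claw":1},
  {"slide":[0,0,0],"twist":[0,0,0],"claw":1},
], squeeze=35)

```text
time_s: 4.3
tool_pos: [0.523, -0.2977, 0.0166]
eef_rot: [-90.0, 0.0, -86.4]
ft_force: [0.4, 0.1, 0.8]
finger_gap: 0.0118
```

move_arm([
  {"slide":[0,-15,0],"twist":[0,0,0],"claw":1},
  {"slide":[0,-35,0],"twist":[0,0,0],"claw":1},
  {"slide":[0,-50,0],"twist":[0,0,0],"claw":1},
  {"slide":[0,-50,0],"twist":[0,0,0],"claw":1},
])

```text
time_s: 4.7
tool_pos: [0.5241, -0.2984, 0.0693]
eef_rot: [-89.8, -0.1, -86.4]
ft_force: [-0.0, -0.5, -2.6]
finger_gap: 0.0118
```

```bash
python3 go.py .543 -.1191 .0666 -76.25
```

```text
[-177.8    2.3   30.2] [-0.0029 -0.1769  0.0027] [-0.  -0.5 -2.6] [ 0.5241 -0.2984  0.0693]
```

move_arm([
  {"slide":[-20,0,3],"twist":[0,-0.02,0],"claw":1},
  {"slide":[-50,0,8],"twist":[0,-0.05,0],"claw":1},
  {"slide":[-80,0,14],"twist":[0,-0.08,0],"claw":1},
  {"slide":[-110,0,20],"twist":[0,-0.11,0],"claw":1},
  {"slide":[-140,0,25],"twist":[0,-0.14,0],"claw":1},
  {"slide":[-165,0,29],"twist":[0,-0.165,0],"claw":1},
  {"slide":[-177,0,31],"twist":[0,-0.177,0],"claw":1},
  {"slide":[-177,0,31],"twist":[0,-0.177,0],"claw":1},
])

```text
time_s: 5.5
tool_pos: [0.5425, -0.1175, 0.0662]
eef_rot: [-90.1, 0.0, -76.1]
ft_force: [-0.2, -1.4, -2.1]
finger_gap: 0.0119
```

move_arm([
  {"slide":[0,5,0],"twist":[0,0,0],"claw":1},
  {"slide":[0,10,0],"twist":[0,0,0],"claw":1},
  {"slide":[0,15,0],"twist":[0,0,0],"claw":1},
  {"slide":[0,15,0],"twist":[0,0,0],"claw":1},
  {"slide":[0,15,0],"twist":[0,0,0],"claw":1},
])

```text
time_s: 6.0
tool_pos: [0.5426, -0.1195, 0.0514]
eef_rot: [-90.0, 0.0, -76.3]
ft_force: [-0.2, -0.2, -1.8]
finger_gap: 0.0119
```

```bash
python3 go.py .543 -.1191 .0466 -76.25; python3 - <<'E'
from h import *
for n in("side","top"):
    im,_=viewer.get_image(n); cv2.imwrite(f"pics/{n}3.png",im[:,:,::-1])
s=cv2.imread("pics/side3.png");cv2.imwrite("pics/sc3.png",cv2.resize(s[170:290,230:390],None,fx=5,fy=5,interpolation=cv2.INTER_CUBIC))
s=cv2.imread("pics/top3.png");cv2.imwrite("pics/tc3.png",cv2.resize(s[170:290,250:410],None,fx=5,fy=5,interpolation=cv2.INTER_CUBIC))
E
```

```text
[-0.3  4.8  0.5] [ 0.0004 -0.0006 -0.0002] [-0.2 -0.2 -1.8] [ 0.5426 -0.1195  0.0514]
```

View pics/sc3.png

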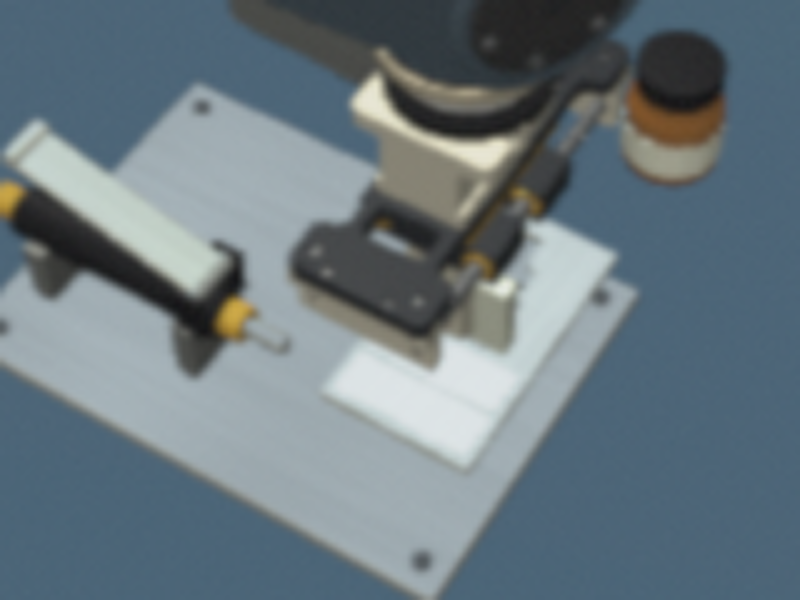

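View pics/tc3.png

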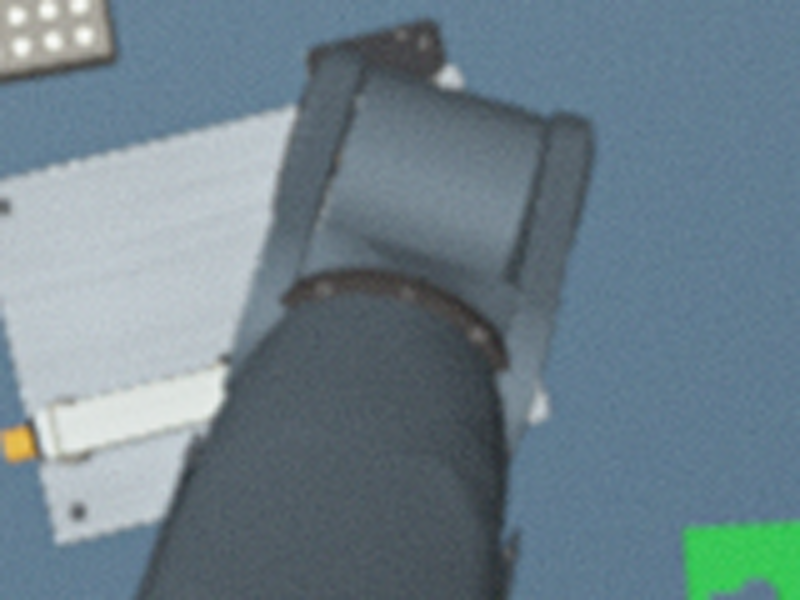

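Side view: the held carrier is parallel to the station, with corners at about (323,393), (468,468) and (617,253) in the crop. The top view is blocked by the arm. I check its pose against the side camera's own stud position.

```bash
python3 - <<'E'
from h import *
z=.0408
o=(np.array([(323,389),(468,464),(617,254)],float)+.5)/5-.5+[230,170]
L=np.array([[-.075,.042,z],[-.075,-.042,z],[.075,-.042,z]])
p,r=fit(L,[("side",o)],[.54,-.12,.24]); print(p,r.round(2))
print("hole",pose(p,[[.036,0,0]])[0,:2],"handle",pose(p,[[-.005,0,0]])[0,:2],"stud side",[.582,-.111])
E
```

```text
[ 0.54908834 -0.11893416  0.23519635] [-0.32 -0.15  0.06  0.54  0.26 -0.49]
hole [ 0.58409721 -0.11054493] handle [ 0.54422599 -0.12009932] stud side [0.582, -0.111]
```

move_arm([
  {"slide":[0,4,0],"twist":[0,0,0],"claw":1},
  {"slide":[0,8,0],"twist":[0,0,0],"claw":1},
  {"slide":[0,12,0],"twist":[0,0,0],"claw":1},
  {"slide":[0,15,0],"twist":[0,0,0],"claw":1},
  {"slide":[0,15,0],"twist":[0,0,0],"claw":1},
])

```text
time_s: 6.6
tool_pos: [0.5425, -0.119, 0.0361]
eef_rot: [-90.0, 0.0, -76.3]
ft_force: [1.2, 0.1, -2.7]
finger_gap: 0.012
```

```bash
python3 go.py .543 -.1191 .0266 -76.25;
```

```text
[0.2 9.5 0.5] [ 0.0007 -0.     -0.0004] [ 1.2  0.1 -2.7] [ 0.5425 -0.119   0.0361]
```

No contact with the plate's underside 4 mm below the head's top, so the head is in the hole. I lower on to the base.

move_arm([
  {"slide":[0,3,0],"twist":[0,0,0],"claw":1},
  {"slide":[0,6,0],"twist":[0,0,0],"claw":1},
  {"slide":[0,8,0],"twist":[0,0,0],"claw":1},
  {"slide":[0,9,0],"twist":[0,0,0],"claw":1},
  {"slide":[0,9,0],"twist":[0,0,0],"claw":1},
])

```text
time_s: 7.1
tool_pos: [0.5427, -0.1191, 0.0275]
eef_rot: [-90.0, 0.0, -76.2]
ft_force: [0.7, -0.2, -1.4]
finger_gap: 0.012
```

move_arm([
  {"slide":[0,0.5,0],"twist":[0,0,0],"claw":1},
  {"slide":[0,0.8,0],"twist":[0,0,0],"claw":1},
  {"slide":[0,0.8,0],"twist":[0,0,0],"claw":1},
])

```text
time_s: 7.4
tool_pos: [0.5428, -0.1191, 0.0269]
eef_rot: [-90.0, -0.0, -76.2]
ft_force: [-0.7, -0.8, -1.1]
finger_gap: 0.012
```

move_arm([
  {"slide":[0,0.8,-2],"twist":[0,0,0],"claw":1},
  {"slide":[0,0.8,-4],"twist":[0,0,0],"claw":1},
  {"slide":[0,0.8,-6],"twist":[0,0,0],"claw":1},
  {"slide":[0,0.8,-8],"twist":[0,0,0],"claw":1},
  {"slide":[0,0.8,-10],"twist":[0,0,0],"claw":1},
  {"slide":[0,0.8,-10],"twist":[0,0,0],"claw":1},
])

```text
time_s: 8.0
tool_pos: [0.5334, -0.1218, 0.0266]
eef_rot: [-89.9, -0.0, -76.3]
ft_force: [0.8, 0.0, 6.6]
finger_gap: 0.0121
```

move_arm([
  {"slide":[0,-0.3,-2],"twist":[0,0,0],"claw":1},
  {"slide":[0,-0.3,-4],"twist":[0,0,0],"claw":1},
  {"slide":[0,-0.3,-6],"twist":[0,0,0],"claw":1},
  {"slide":[0,-0.3,-8],"twist":[0,0,0],"claw":1},
  {"slide":[0,-0.3,-10],"twist":[0,0,0],"claw":1},
  {"slide":[0,-0.3,-11],"twist":[0,0,0],"claw":1},
  {"slide":[0,-0.3,-11],"twist":[0,0,0],"claw":1},
])

```text
time_s: 8.7
tool_pos: [0.5225, -0.1243, 0.0266]
eef_rot: [-90.0, -0.0, -76.3]
ft_force: [1.4, 0.0, 5.9]
finger_gap: 0.012
```

move_arm([
  {"slide":[0,0,-1],"twist":[0,0,0],"claw":1},
  {"slide":[0,0,-2],"twist":[0,0,0],"claw":1},
  {"slide":[0,0,-2],"twist":[0,0,0],"claw":1},
])

```text
time_s: 9.0
tool_pos: [0.5206, -0.1247, 0.0266]
eef_rot: [-90.0, -0.0, -76.3]
ft_force: [2.2, 0.4, 5.8]
finger_gap: 0.0118
```

move_arm([
  {"slide":[0,0,-0.5],"twist":[0,0,0],"claw":1},
  {"slide":[0,0,-1],"twist":[0,0,0],"claw":1},
  {"slide":[0,0,-1],"twist":[0,0,0],"claw":1},
])

```text
time_s: 9.3
tool_pos: [0.5197, -0.125, 0.0266]
eef_rot: [-90.0, -0.0, -76.3]
ft_force: [2.1, 1.5, 6.5]
finger_gap: 0.0119
```

move_arm([
  {"slide":[0,0,-0.5],"twist":[0,0,0],"claw":1},
  {"slide":[0,0,-1],"twist":[0,0,0],"claw":1},
  {"slide":[0,0,-1],"twist":[0,0,0],"claw":1},
])

```text
time_s: 9.6
tool_pos: [0.5194, -0.1251, 0.0267]
eef_rot: [-89.9, -0.0, -76.3]
ft_force: [8.1, 2.0, 2.8]
finger_gap: 0.0119
```

move_arm([
  {"slide":[0,0,-0.7],"twist":[0,0,0],"claw":1},
  {"slide":[0,0,-1],"twist":[0,0,0],"claw":1},
  {"slide":[0,0,-1],"twist":[0,0,0],"claw":1},
])

```text
time_s: 9.9
tool_pos: [0.5192, -0.1252, 0.0268]
eef_rot: [-89.8, -0.1, -76.3]
ft_force: [12.6, 3.9, 0.8]
finger_gap: 0.0119
```

Firm stop after 24 mm of travel, force rising to 13 N: home. I open part-way, keeping the finger clear of the stud, and rise.

move_arm([
  {"slide":[0,0,1],"twist":[0,0,0],"claw":1},
  {"slide":[0,0,1],"twist":[0,0,0],"claw":0.3},
  {"slide":[0,0,1],"twist":[0,0,0],"claw":0.3},
  {"slide":[0,0,1],"twist":[0,0,0],"claw":0.3},
  {"slide":[0,0,1],"twist":[0,0,0],"claw":0.3},
])

```text
time_s: 10.4
tool_pos: [0.518, -0.125, 0.026]
eef_rot: [-90.1, 0.0, -76.3]
ft_force: [-0.4, -0.0, -0.3]
finger_gap: 0.0321
```

move_arm([
  {"slide":[0,-5,0],"twist":[0,0,0],"claw":0.3},
  {"slide":[0,-25,0],"twist":[0,0,0],"claw":0.3},
  {"slide":[0,-60,0],"twist":[0,0,0],"claw":0.3},
  {"slide":[0,-100,0],"twist":[0,0,0],"claw":0.3},
  {"slide":[0,-140,0],"twist":[0,0,0],"claw":0.3},
  {"slide":[0,-160,0],"twist":[0,0,0],"claw":0.3},
  {"slide":[0,-160,0],"twist":[0,0,0],"claw":0.3},
])

```text
time_s: 11.1
tool_pos: [0.5197, -0.1255, 0.1894]
eef_rot: [-89.7, -0.2, -76.2]
ft_force: [-0.5, -0.0, -0.3]
finger_gap: 0.0324
```

```bash
python3 go.py .437 .053 .15 -76.25; python3 - <<'E'
from h import *
for n in("side","top"):
    im,_=viewer.get_image(n); cv2.imwrite(f"pics/{n}4.png",im[:,:,::-1])
s=cv2.imread("pics/side4.png");cv2.imwrite("pics/sc4.png",cv2.resize(s[170:290,220:380],None,fx=5,fy=5,interpolation=cv2.INTER_CUBIC))
E
```

```text
[-193.1   38.7  -38. ] [-0.0044  0.0001  0.0029] [-0.5 -0.  -0.3] [ 0.5197 -0.1255  0.1894]
```

View pics/sc4.png

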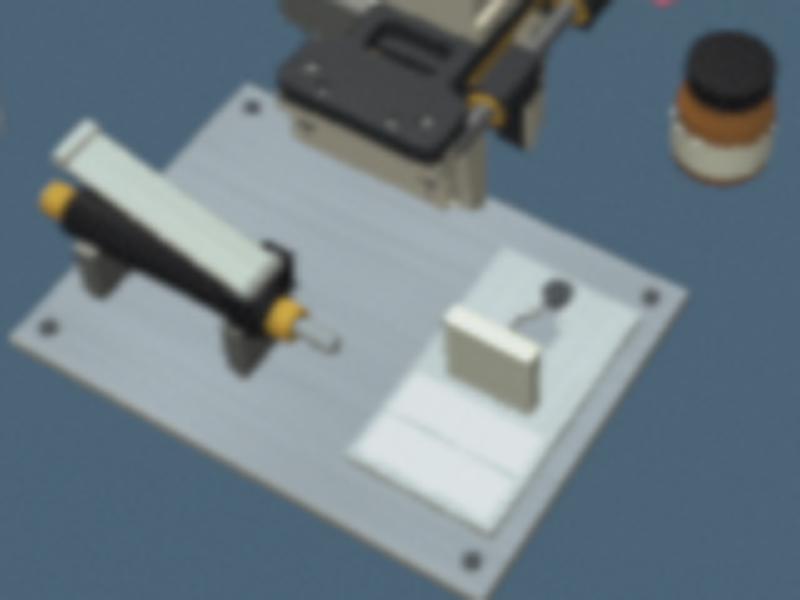

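The stud's head (crop (558,293)) sits at the narrow end of the slot and the plate is flat on the base. The gripper is clear. Next I go above the trigger with shut fingers.

```bash
python3 go.py .4351 .0518 .135 -76.25
```

```text
[-191.5   51.   -38.7] [ 0.0001 -0.     -0.    ] [-1.  -0.7 -0.3] [ 0.5182 -0.125   0.186 ]
```

move_arm([
  {"slide":[-40,0,-8],"twist":[0,0,0],"claw":1},
  {"slide":[-80,0,-16],"twist":[0,0,0],"claw":1},
  {"slide":[-120,0,-24],"twist":[0,0,0],"claw":1},
  {"slide":[-155,0,-32],"twist":[0,0,0],"claw":1},
  {"slide":[-180,15,-37],"twist":[0,0,0],"claw":1},
  {"slide":[-191.5,35,-38.7],"twist":[0,0,0],"claw":1},
  {"slide":[-191.5,46,-38.7],"twist":[0,0,0],"claw":1},
  {"slide":[-191.5,46,-38.7],"twist":[0,0,0],"claw":1},
], squeeze=20)

```text
time_s: 12.0
tool_pos: [0.4343, 0.0515, 0.1385]
eef_rot: [-90.2, 0.0, -76.2]
ft_force: [0.3, 0.4, 0.4]
finger_gap: 0.0005
```

move_arm([
  {"slide":[0,0,0],"twist":[0,0,0],"claw":1},
  {"slide":[0,0,0],"twist":[0,0,0],"claw":1},
])

```text
time_s: 12.2
tool_pos: [0.436, 0.0512, 0.1408]
eef_rot: [-90.0, -0.0, -76.3]
ft_force: [0.3, 0.0, 0.1]
finger_gap: 0.0005
```

```bash
python3 go.py .4351 .0518 .115 -76.25; python3 - <<'E'
from h import *
for n in("side","top"):
    im,_=viewer.get_image(n); cv2.imwrite(f"pics/{n}5.png",im[:,:,::-1])
s=cv2.imread("pics/side5.png");cv2.imwrite("pics/sc5.png",cv2.resize(s[130:270,180:360],None,fx=4,fy=4,interpolation=cv2.INTER_CUBIC))
E
```

```text
[-0.8 25.7 -0.7] [-0.0006 -0.0009  0.0002] [0.3 0.  0.1] [0.436  0.0512 0.1408]
```

View pics/sc5.png

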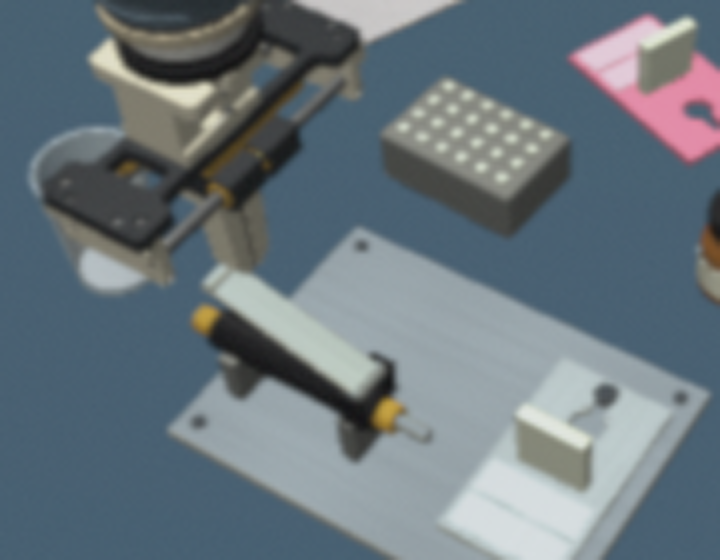

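```bash
python3 - <<'E'
from h import *
f=lambda X:(proj("side",X)[0]-[180,130]+.5)*4-.5
for X in([.436,.0512,.1408],[.4351,.0518,.108],[.4337,.0576,.108],[.431,.0762,.1136]): print(X,f(X).round(0), proj("top",X)[0].round(1))
E
```

```text
[0.436, 0.0512, 0.1408] [245. 262.] [267.3 254.2]
[0.4351, 0.0518, 0.108] [252. 297.] [268.  254.5]
[0.4337, 0.0576, 0.108] [244. 293.] [265.8 255. ]
[0.431, 0.0762, 0.1136] [221. 274.] [258.6 256.1]
```

The projected pad point, crop (244,293), lies on the lever's centre line. I press in stages and read the force.

move_arm([
  {"slide":[0,10,-0.7],"twist":[0,0,0],"claw":1},
  {"slide":[0,20,-0.7],"twist":[0,0,0],"claw":1},
  {"slide":[0,26,-0.7],"twist":[0,0,0],"claw":1},
  {"slide":[0,26,-0.7],"twist":[0,0,0],"claw":1},
  {"slide":[0,26,-0.7],"twist":[0,0,0],"claw":1},
])

```text
time_s: 12.8
tool_pos: [0.4346, 0.0516, 0.1142]
eef_rot: [-90.0, 0.0, -76.2]
ft_force: [-0.1, -0.1, 1.0]
finger_gap: 0.0005
```

move_arm([
  {"slide":[0,2,0],"twist":[0,0,0],"claw":1},
  {"slide":[0,4,0],"twist":[0,0,0],"claw":1},
  {"slide":[0,4,0],"twist":[0,0,0],"claw":1},
])

```text
time_s: 13.1
tool_pos: [0.4348, 0.0516, 0.1103]
eef_rot: [-90.0, 0.0, -76.3]
ft_force: [0.3, 0.6, 2.7]
finger_gap: 0.0001
```

move_arm([
  {"slide":[0,2,0],"twist":[0,0,0],"claw":1},
  {"slide":[0,4,0],"twist":[0,0,0],"claw":1},
  {"slide":[0,4,0],"twist":[0,0,0],"claw":1},
])

```text
time_s: 13.4
tool_pos: [0.4347, 0.0516, 0.1062]
eef_rot: [-90.0, 0.0, -76.3]
ft_force: [0.5, 0.7, 3.5]
finger_gap: 0.0006
```

move_arm([
  {"slide":[0,2,0],"twist":[0,0,0],"claw":1},
  {"slide":[0,4,0],"twist":[0,0,0],"claw":1},
  {"slide":[0,4,0],"twist":[0,0,0],"claw":1},
])

```text
time_s: 13.7
tool_pos: [0.4347, 0.0516, 0.1021]
eef_rot: [-90.0, 0.0, -76.3]
ft_force: [-0.1, 1.0, 3.7]
finger_gap: 0.0004
```

move_arm([
  {"slide":[0,2,0],"twist":[0,0,0],"claw":1},
  {"slide":[0,4,0],"twist":[0,0,0],"claw":1},
  {"slide":[0,4,0],"twist":[0,0,0],"claw":1},
])

```text
time_s: 14.0
tool_pos: [0.4348, 0.0518, 0.0984]
eef_rot: [-90.0, 0.0, -76.3]
ft_force: [-0.7, 4.5, 9.0]
finger_gap: 0.0004
```

move_arm([
  {"slide":[0,1,0],"twist":[0,0,0],"claw":1},
  {"slide":[0,3,0],"twist":[0,0,0],"claw":1},
  {"slide":[0,3,0],"twist":[0,0,0],"claw":1},
])

```text
time_s: 14.3
tool_pos: [0.4348, 0.0518, 0.0954]
eef_rot: [-90.0, 0.0, -76.3]
ft_force: [-1.0, 4.9, 8.9]
finger_gap: 0.0006
```

move_arm([
  {"slide":[0,1,0],"twist":[0,0,0],"claw":1},
  {"slide":[0,3,0],"twist":[0,0,0],"claw":1},
  {"slide":[0,3,0],"twist":[0,0,0],"claw":1},
])

```text
time_s: 14.6
tool_pos: [0.4348, 0.0519, 0.0925]
eef_rot: [-90.0, 0.0, -76.3]
ft_force: [-1.8, 5.3, 9.8]
finger_gap: 0.0004
```

move_arm([
  {"slide":[0,1,0],"twist":[0,0,0],"claw":1},
  {"slide":[0,2,0],"twist":[0,0,0],"claw":1},
  {"slide":[0,2,0],"twist":[0,0,0],"claw":1},
])

```text
time_s: 14.9
tool_pos: [0.4348, 0.052, 0.0906]
eef_rot: [-90.0, 0.0, -76.3]
ft_force: [-1.5, 5.3, 10.9]
finger_gap: 0.0002
```

Around 11 N means it is near the end stop. I press 0.5 mm more and hold for over 2 s.

move_arm([
  {"slide":[0,0.5,0],"twist":[0,0,0],"claw":1},
  {"slide":[0,0.5,0],"twist":[0,0,0],"claw":1},
  {"slide":[0,0.5,0],"twist":[0,0,0],"claw":1},
  {"slide":[0,0.5,0],"twist":[0,0,0],"claw":1},
  {"slide":[0,0.5,0],"twist":[0,0,0],"claw":1},
  {"slide":[0,0.5,0],"twist":[0,0,0],"claw":1},
  {"slide":[0,0.5,0],"twist":[0,0,0],"claw":1},
  {"slide":[0,0.5,0],"twist":[0,0,0],"claw":1},
])

```text
time_s: 15.7
tool_pos: [0.4349, 0.0521, 0.0902]
eef_rot: [-90.0, 0.0, -76.3]
ft_force: [-1.1, 6.3, 11.7]
finger_gap: 0.0005
```

move_arm([
  {"slide":[0,0,0],"twist":[0,0,0],"claw":1},
  {"slide":[0,0,0],"twist":[0,0,0],"claw":1},
  {"slide":[0,0,0],"twist":[0,0,0],"claw":1},
  {"slide":[0,0,0],"twist":[0,0,0],"claw":1},
  {"slide":[0,0,0],"twist":[0,0,0],"claw":1},
  {"slide":[0,0,0],"twist":[0,0,0],"claw":1},
  {"slide":[0,0,0],"twist":[0,0,0],"claw":1},
  {"slide":[0,0,0],"twist":[0,0,0],"claw":1},
])

```text
time_s: 16.5
tool_pos: [0.4349, 0.0521, 0.0902]
eef_rot: [-90.0, 0.0, -76.3]
ft_force: [-2.0, 6.9, 11.7]
finger_gap: 0.0003
```

move_arm([
  {"slide":[0,0,0],"twist":[0,0,0],"claw":1},
  {"slide":[0,0,0],"twist":[0,0,0],"claw":1},
  {"slide":[0,0,0],"twist":[0,0,0],"claw":1},
  {"slide":[0,0,0],"twist":[0,0,0],"claw":1},
  {"slide":[0,0,0],"twist":[0,0,0],"claw":1},
  {"slide":[0,0,0],"twist":[0,0,0],"claw":1},
])

```text
time_s: 17.1
tool_pos: [0.4349, 0.0521, 0.0902]
eef_rot: [-90.0, 0.0, -76.3]
ft_force: [-2.0, 6.5, 10.6]
finger_gap: 0.0007
```

```bash
python3 - <<'E'
from h import *
im,_=viewer.get_image("side"); cv2.imwrite("pics/side6.png",im[:,:,::-1])
s=cv2.imread("pics/side6.png");cv2.imwrite("pics/sc6.png",cv2.resize(s[130:270,180:360],None,fx=4,fy=4,interpolation=cv2.INTER_CUBIC))
E
```

```text
(no output)
```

View pics/sc6.png

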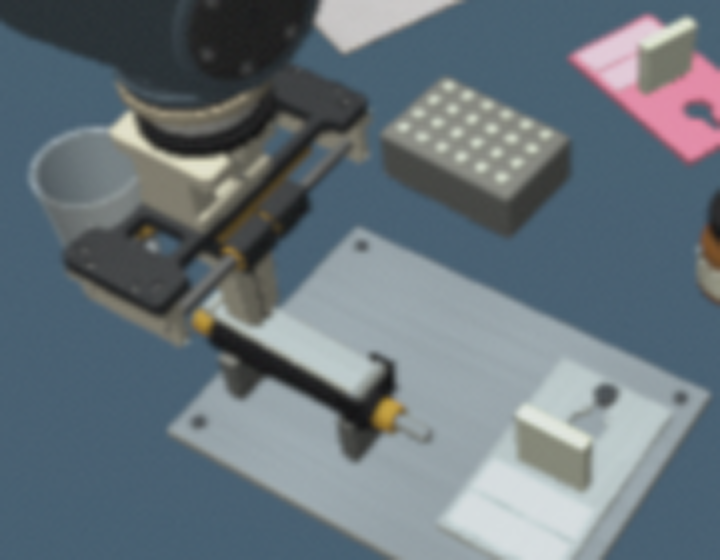

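The lever is down flat on the gun body and has been held for over 2 s. The beaker is clear. I release straight up.

move_arm([
  {"slide":[0,-5,0],"twist":[0,0,0],"claw":1},
  {"slide":[0,-14,0],"twist":[0,0,0],"claw":1},
  {"slide":[0,-24,0],"twist":[0,0,0],"claw":1},
  {"slide":[0,-45,0],"twist":[0,0,0],"claw":1},
  {"slide":[0,-80,0],"twist":[0,0,0],"claw":1},
  {"slide":[0,-110,0],"twist":[0,0,0],"claw":1},
  {"slide":[0,-120,0],"twist":[0,0,0],"claw":1},
  {"slide":[0,-120,0],"twist":[0,0,0],"claw":1},
])

```text
time_s: 17.95
tool_pos: [0.435, 0.0516, 0.2106]
eef_rot: [-89.9, -0.0, -76.2]
ft_force: [0.5, 0.1, -0.1]
finger_gap: 0.0008
```

```bash
python3 - <<'E'
from h import *
for n in("side","top"):
    im,_=viewer.get_image(n); cv2.imwrite(f"pics/{n}7.png",im[:,:,::-1])
s=cv2.imread("pics/side7.png");cv2.imwrite("pics/sc7.png",cv2.resize(s[140:290,180:380],None,fx=4,fy=4,interpolation=cv2.INTER_CUBIC))
print(manip.read_state()["ft_force"])
E
```

```text
[ 0.54755805  0.26098339 -0.06207223]
```

View pics/sc7.png

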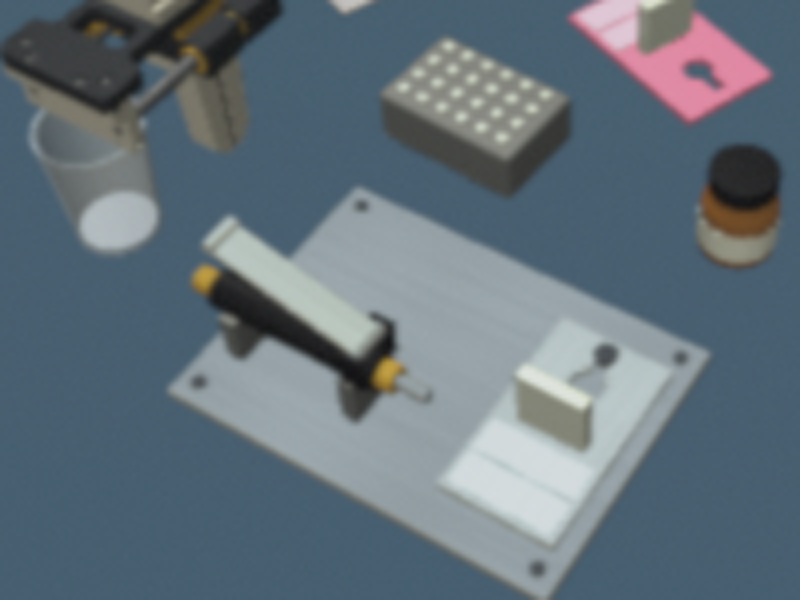

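View pics/top7.png

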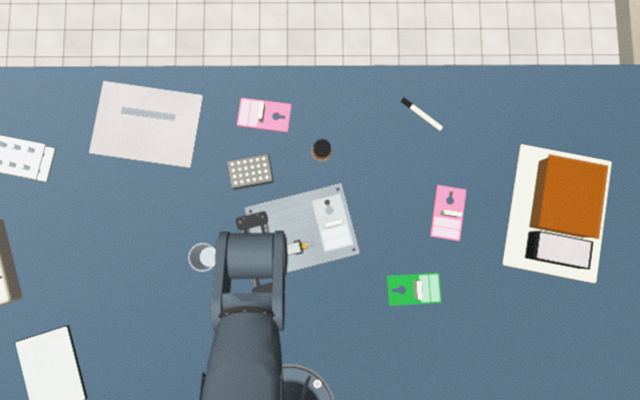

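The lever has sprung back up, the stud is at the narrow end (crop (605,355)), and the carrier is flat. The beaker (203,257), jar (321,149) and tip rack (250,171) are where they were. I hand in.

```bash
python3 -c "
from rig import manip
print(manip.close_job())"
```

```text
the job is handed in; nothing more can be done
None
```

The job is done and handed in at about 18 s of the 67 s allowed; no verdict is reported.

- **Carrier:** I gripped the aluminium carrier by its fin and lowered the large end of the keyhole over the stud without touching the head. I then slid it 24 mm toward the near edge until it met a firm stop, with the force rising to about 13 N, and let go.
- **Trigger:** I pressed it past the pressure point to about 21 mm of travel, near the end stop. I held it at 10.6–11.7 N for a little over 2 s, then released straight up.
- **Last checks:** The final pictures show the stud at the narrow end of the slot, the plate flat, and the trigger lever fully raised. The beaker, jar and tip rack look unmoved by eye, and the wrist force is about zero with the gripper clear.
- **What disagreed:**
  - The two cameras differed by about 2 mm.
  - The text puts the fin 15 mm from the plate's middle, but the images and the other given dimensions put it about 5 mm off. I used the measured position.

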